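Refit the T-handle on the pickle press

ROBOT

A 6-joint arm with a two-finger parallel gripper is mounted at the origin on the work surface. World frame = base frame: x ahead of the robot, y to its left, z up, the work surface at z = 0. Lengths are in m, angles in rad, forces in N, time in s.
With the tool pointing down it reaches from about 0.4 to 0.825 m from the base axis. Payload 7 kg.
Tool frame: the origin (TCP) lies midway between the tips of the shut fingers; the grasp point (between the pads) lies 19 mm behind it; z points along the fingers, y is the line along which they close (so a half turn about z gives the same grasp; the last joint's range is limited). The gripper opens to 88 mm and grips with 3 to 60 N. Pads are 19 mm wide; open, the fingers measure 130 mm over their backs; the gripper's body (78 mm by 193 mm) begins 47 mm behind the grasp point.
Start: joints at [-0.854, 0.359, 0.012, 0, -1.224, -0.288], TCP at [0.281, -0.614, 0.227] pointing down, gripper open.
Joint ranges: [-3.07, 3.07], [-1.43, 2.12], [-1.02, 1.25], [-3.03, 1.67], [-3.05, -0], [-3.03, 3.03]. Speed limits (rad/s): [2.39, 2.39, 3.01, 3.14, 3.14, 3.14].

INTERFACE

Orientations are given as a rotation vector (axis times angle).
In Python, from cell import robot, cams gives the robot as it stands.
- The arm moves only by the shell command python3 -m inch 'ROWS'. ROWS is a JSON object of lists of equal length, an entry for each row: "linear": the shift along the tool's x, y, z in m, a list of three; "turn": the turn, a rotation vector about the tool's x, y, z in rad, a list of three; "jaw": the opening in per cent of the stroke, from 0 (shut) to 100 (fully open). A call has 1 to 5 rows; each row shifts and turns the commanded pose from where the row before left it, along the tool's axes as they then stand; what a row does not reach is not made up. A row lasts 1/10 s, in which the tool goes at most 50 mm and 8.59 degrees, less where a joint would pass 70% of its speed; a pose out of reach is approached as far as the arm can. A call with a gripper value outside its range is refused whole. The fingers move at their own pace and stop on an object; the grip force is fixed at half the most. Time passes only in rows, so rows that do not move let the fingers close. It gives the time, the measured TCP pose, the force, the opening and the grip force at its end, in the units of the state.
- robot.state(): the state, without advancing time (a new reading comes with each control period).
- cams.snapshot(name): name is "side" or "top"; returns the picture (400x640x3 uint8, red, green, blue); there is no depth.
- cams.camera_model(name): a dict with "fx", "fy", "cx", "cy" (pixels), "dist" ([k1, k2, p1, p2, k3] as OpenCV has them; the pictures are not rectified), "R" (3x3) and "t" (3): a world point X has camera coordinates R X + t. Camera axes: x right, y down, z forward; pixel columns grow to the right and rows downward; lengths in m; the calibration is good to about 2 mm. A picture is of the moment at which its call begins. camera_model takes no time and is no camera call.
- robot.job_done(): hands the job in; it is judged then, once.
The state is a dict: "time": time; "q": joint angles; "dq": joint speeds; "joint_efforts": joint torques, N m; "ee_pos": TCP position; "eef_rot": TCP orientation; "contact_force": force on the tool from outside, world axes, zero at the start; "moment": the same for the moment, N m; "opening": finger opening in m; "finger_force": force on a finger pad.
Only numpy, scipy, OpenCV 4.12 (cv2) and the standard library are available. Lean on these libraries where they do the work, as an engineer would, in place of code of your own. Each camera call takes 0.05 s, during which the arm holds its last target. There are 200 camera calls.

TASK

Two loose T-handles lie on the lowest tier of the beige rack. Take the one with the square hub and square hole and push it onto the square spindle on top of the pickle press, lined up with the flats, until it sits fully home on the boss; let go of it there. Leave the round-hubbed handle where it lies.

Things in the scene. Friction and masses are not known exactly. Their poses are not given: they have to be found in the camera images.
- handle: T-handle that fits, lying flat, hole upright, at any turn. Hub 44 x 44 mm, 40 high, aluminium, with a 29 x 29 mm square hole right through, parallel to the hub's sides. Two arms with wooden grips (18 thick, axis 29 above the underside) along +x and -x to 65 mm from the centre; the +y and -y faces are bare and flat, for gripping. Balanced, 0.11 to 0.22 kg. Origin: centre of the hub's underside; z up the hole.
- spindle_foot (a point): Foot of the press's fixed square spindle: its centre on the flat top of a boss 60 mm across, 130 mm up. Spindle 24 x 24 mm for 26 mm, then tapering over 18 mm to an 8 mm tip; x, y square to its flats, z up. Any quarter turn fits, with 5 mm play, 13 degrees either way. Seated, the handle's underside rests here. The press is a fixed steel tub, lid 166 mm across and 101 high.
- round_handle: The handle that does not fit: same arms, height and materials, but a round hub 46 mm across with a round hole 22 mm across. It lies on the same tier, its centre 155 mm or more from the other's; either may be at either end. Origin: centre of the hub's underside; x along the arms, z up.
- rack: Fixed beige plastic rack of three steps rising along its +y. Origin: under the centre of the lowest tier, which is 360 (x) by 220 (y) mm, its surface 30 mm above the work surface, with a 6 mm lip; both handles lie on it. The second tier begins at y = 115 mm, 90 mm high, with two glass jars reaching 200 mm; the third at y = 255 mm, 160 mm high.
Not all that is in view belongs to the job. Leave any black look-alike of the handle alone.

How it is judged:
By the outcome, as a careful person would: the job done as asked, in the order asked, and still so for the second after the job is handed in, with the robot touching nothing.
It also fails if it takes over 45 s, if anything falls off the work surface, if the arm or the gripper's body presses on something with over 40 N, if the wrist force passes 120 N, or if a joint passes its speed limit or range.

## Working session

There is one attempt and no reset: what is moved stays moved. The work goes in short steps, Python scripts to look and compute and a shell command to move; the robot and the scene stay as the last step left them, time stands still between calls to the robot, and variables do not carry over. Pictures are saved under pics/ and viewed, at most 10 in all, crops included, and the job is handed in when it is done.

```bash
ls; mkdir -p pics
python3 - <<'E'
from cell import robot,cams
import cv2
for n in("top","side"):
    cv2.imwrite(f"pics/{n}0.png",cams.snapshot(n)[:,:,::-1]); m=cams.camera_model(n); print(n,m)
s=robot.state(); print(s["time"],s["ee_pos"],s["eef_rot"],s["opening"])
E
```

```text
pics
top {'fx': 478.17288429843757, 'fy': 478.17288429843757, 'cx': 314.74255039282923, 'cy': 203.27055168303013, 'dist': array([0.037159, 0.      , 0.      , 0.      , 0.      ]), 'R': array([[ 0.01444984, -0.99987786, -0.00595502],
       [-0.99851989, -0.0141174 , -0.05252352],
       [ 0.05243304,  0.00670517, -0.99860193]]), 't': array([-0.01787232,  0.44760177,  1.24627991])}
side {'fx': 435.77135927254005, 'fy': 435.77135927254005, 'cx': 309.1934204531391, 'cy': 201.71193686398678, 'dist': array([-0.03117845,  0.        ,  0.        ,  0.        ,  0.        ]), 'R': array([[-0.989891  , -0.14174514, -0.00491095],
       [-0.06889127,  0.51079861, -0.85693569],
       [ 0.12397497, -0.8479346 , -0.51539995]]), 't': array([0.43763642, 0.12896582, 0.82026695])}
0.1 [ 0.28045795 -0.61351302  0.22574811] [ 6.68190344e-01 -3.06926486e+00 -2.17791536e-03] 0.08784878260104949
```

View pics/top0.png

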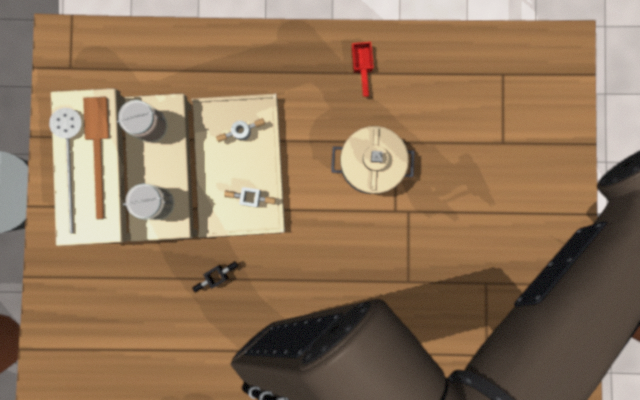

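View pics/side0.png

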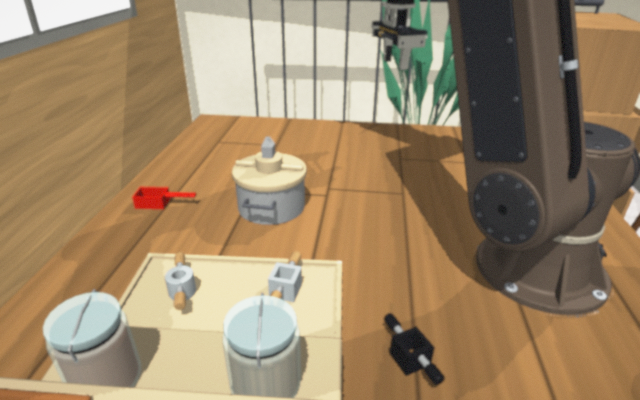

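Top view: square-hub handle at about (252,198), round one at (240,130), press spindle at (377,157), black look-alike at (218,276). I'll enlarge the two places that matter.

Run:
```python
import cv2,numpy as np
a=cv2.imread("pics/top0.png")
f=lambda x0,y0,w,h,k:cv2.resize(a[y0:y0+h,x0:x0+w],None,fx=k,fy=k,interpolation=cv2.INTER_CUBIC)
# left: x 215..290,y170..225 ; right: x 350..405, y 130..185
L=f(215,170,50+20,55,10)[:, :]; 
cv2.imwrite("pics/crop.png",np.vstack([np.hstack([f(215,170,50,55,8),f(350,130,50,55,8)])]))
```

```text
(no output)
```

View pics/crop.png

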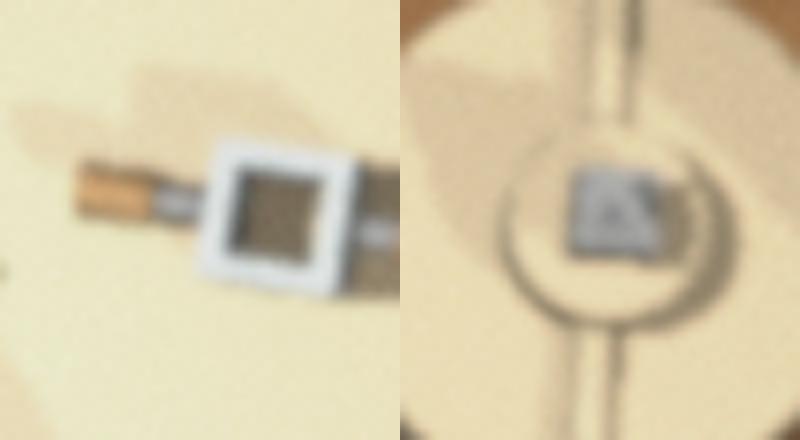

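The hub's top corners lie at crop (218,138), (358,152), (343,297), (200,278). The spindle shoulder corners are at about (570,168), (660,172), (658,257), (568,252), and the boss circle is centred at about (607,225).

```bash
cat > h.py <<'E'
from cell import robot,cams
import cv2,numpy as np
from scipy.spatial.transform import Rotation as Ro
def w(name,uv,z):
    m=cams.camera_model(name);K=np.array([[m['fx'],0,m['cx']],[0,m['fy'],m['cy']],[0,0,1]])
    p=cv2.undistortPoints(np.array(uv,float).reshape(-1,1,2),K,m['dist']).reshape(-1,2)
    d=np.c_[p,np.ones(len(p))]@m['R'];c=-m['R'].T@m['t']
    return c+d*((z-c[2])/d[:,2])[:,None]
def px(name,X):
    m=cams.camera_model(name);K=np.array([[m['fx'],0,m['cx']],[0,m['fy'],m['cy']],[0,0,1]])
    return cv2.projectPoints(np.array(X,float).reshape(-1,3),cv2.Rodrigues(m['R'])[0],m['t'],K,m['dist'])[0].reshape(-1,2)
E
python3 - <<'E'
from h import *
def c(l,x0,y0): return (np.array(l)+.5)/8-.5+[x0,y0]
def rep(n,P):
    e=P-np.roll(P,-1,0);a=np.degrees(np.arctan2(e[:,1],e[:,0]))
    print(n,P.mean(0).round(4),"len",np.linalg.norm(e,axis=1).round(4),"ang",((a+45)%90-45).round(1))
rep("hub",w("top",c([(218,138),(358,152),(343,297),(200,278)],215,170),.07))
rep("shoulder",w("top",c([(170,168),(260,172),(258,257),(168,252)],350,130),.156))
print("boss",w("top",c([(207,225)],350,130),.13))
print("rack corners",w("top",[(277,94),(284,233)],.036))
s=robot.state();M=Ro.from_rotvec(s["eef_rot"]).as_matrix();print(M.round(3))
E
```

```text
hub [0.4592 0.1521 0.07  ] len [0.0442 0.0458 0.0453 0.0444] ang [-4.9 -4.7 -6.8 -6. ]
shoulder [ 0.5527 -0.1547  0.156 ] len [0.0263 0.025  0.0263 0.0247] ang [-1.9 -0.9 -2.5 -0.8]
boss [[ 0.5527825  -0.15580219  0.13      ]]
rack corners [[0.73036426 0.09086832 0.036     ]
 [0.36886343 0.06631415 0.036     ]]
[[-0.909 -0.416 -0.001]
 [-0.416  0.909  0.001]
 [ 0.     0.001 -1.   ]]
```

```bash
R='{"linear":[[-0.0313,0.0252,-0.003],[-0.0313,0.0252,-0.003],[-0.0313,0.0252,-0.003],[-0.0313,0.0252,-0.003],[-0.0313,0.0252,-0.003]],"turn":[[0,0,0],[0,0,0],[0,0,0],[0,0,0],[0,0,0]],"jaw":[100,100,100,100,100]}' ; unset R
python3 -m inch '{"linear":[[-0.0313,0.0252,-0.003],[-0.0313,0.0252,-0.003],[-0.0313,0.0252,-0.003],[-0.0313,0.0252,-0.003],[-0.0313,0.0252,-0.003]],"turn":[[0,0,0],[0,0,0],[0,0,0],[0,0,0],[0,0,0]],"jaw":[100,100,100,100,100]}'
python3 -m inch '{"linear":[[-0.0313,0.0252,-0.003],[-0.0313,0.0252,-0.003],[-0.0313,0.0252,-0.003],[-0.0313,0.0252,-0.003],[-0.0313,0.0252,-0.003]],"turn":[[0,0,0],[0,0,0],[0,0,0],[0,0,0],[0,0,0]],"jaw":[100,100,100,100,100]}'
python3 -m inch '{"linear":[[0,0,0],[0,0,0],[0,0,0],[0,0,0]],"turn":[[0,0,-0.149],[0,0,-0.149],[0,0,-0.149],[0,0,-0.149]],"jaw":[100,100,100,100]}'
python3 -m inch '{"linear":[[0,0,0],[0,0,0],[0,0,0],[0,0,0]],"turn":[[0,0,-0.149],[0,0,-0.149],[0,0,-0.149],[0,0,0]],"jaw":[100,100,100,100]}'
cat >> h.py <<'E'
def go(target,yaw):
    s=robot.state();M=Ro.from_rotvec(s["eef_rot"]).as_matrix()
    T=Ro.from_euler('z',yaw,degrees=True).as_matrix()@np.array([[0,1,0],[1,0,0],[0,0,-1.]])  # tool y at angle yaw
    print("t",s["time"],"pos",s["ee_pos"].round(4),"F",np.round(s["contact_force"],1),"open",round(s["opening"],4),"grip",s["finger_force"])
    print("yaw",np.degrees(np.arctan2(M[1,1],M[0,1])).round(2),"linear",(M.T@(np.array(target)-s["ee_pos"])).round(4),"turn",Ro.from_matrix(M.T@T).as_rotvec().round(4),"q",np.round(s["q"],2))
E
python3 -c "
from h import *
go([.459,.152,.2],174.5)"
```

```text
time: 0.6
ee_pos: [0.3708, -0.4326, 0.2413]
eef_rot: [0.668, -3.069, -0.001]
contact_force: [0.7, -0.4, 0.3]
opening: 0.0877
finger_force: 0.0
time: 1.1
ee_pos: [0.4607, -0.2529, 0.2565]
eef_rot: [0.668, -3.069, -0.0]
contact_force: [1.4, -0.1, -0.2]
opening: 0.0881
finger_force: 0.0
time: 1.5
ee_pos: [0.4604, -0.2542, 0.2562]
eef_rot: [1.549, -2.733, -0.001]
contact_force: [0.5, -0.2, -0.4]
opening: 0.0875
finger_force: 0.0
time: 1.9
ee_pos: [0.4603, -0.2544, 0.2563]
eef_rot: [2.111, -2.326, -0.001]
contact_force: [-0.4, -0.2, 0.2]
opening: 0.0874
finger_force: 0.0
t 1.9 pos [ 0.4603 -0.2544  0.2563] F [-0.4 -0.2  0.2] open 0.0874 grip 0.0
yaw 174.46 linear [-0.4044  0.0405  0.0564] turn [ 0.0005  0.0002 -0.0007] q [-0.13  0.09 -0.27 -0.   -1.21  0.04]
```

```bash
python3 -m inch '{"linear":[[-0.0404,0.004,0.002],[-0.0404,0.004,0.002],[-0.0404,0.004,0.002],[-0.0404,0.004,0.002],[-0.0404,0.004,0.002]],"turn":[[0,0,0],[0,0,0],[0,0,0],[0,0,0],[0,0,0]],"jaw":[100,100,100,100,100]}'
python3 -m inch '{"linear":[[-0.0404,0.004,0.022],[-0.0404,0.004,0.022],[-0.0404,0.004,0.022],[-0.0404,0.004,0.022],[-0.0404,0.004,0.022]],"turn":[[0,0,0],[0,0,0],[0,0,0],[0,0,0],[0,0,0]],"jaw":[100,100,100,100,100]}'
python3 -m inch '{"linear":[[0,0,0],[0,0,0]],"turn":[[0,0,0],[0,0,0]],"jaw":[100,100]}'
python3 - <<'E'
from h import *
go([.459,.152,.038],174.5)
a=cams.snapshot("side")[:,:,::-1].copy();b=cams.snapshot("top")[:,:,::-1].copy()
u=px("side",[[.459,.152,.07]])[0];print(u)
f=lambda a,x,y:cv2.resize(a[y:y+130,x:x+100],None,fx=4,fy=4,interpolation=cv2.INTER_CUBIC)
cv2.imwrite("pics/c2.png",np.hstack([f(a,235,185),f(b,200,130)]))
E
```

```text
time: 2.4
ee_pos: [0.4601, -0.0501, 0.2465]
eef_rot: [-2.102, 2.334, 0.0]
contact_force: [1.3, -0.0, -0.5]
opening: 0.0876
finger_force: 0.0
time: 2.9
ee_pos: [0.4603, 0.1531, 0.1359]
eef_rot: [-2.103, 2.333, -0.0]
contact_force: [1.6, -1.0, -0.3]
opening: 0.0875
finger_force: 0.0
time: 3.1
ee_pos: [0.4601, 0.1519, 0.1358]
eef_rot: [2.106, -2.329, -0.0]
contact_force: [-0.7, -0.5, 0.7]
opening: 0.0874
finger_force: 0.0
t 3.1 pos [0.4601 0.1519 0.1358] F [-0.7 -0.5  0.7] open 0.0874 grip 0.0
yaw 174.24 linear [-0.0001  0.001   0.0978] turn [ 0.0014 -0.0015 -0.0045] q [ 0.73  0.13 -0.52 -0.   -0.92 -0.83]
[285.58928951 272.01258812]
```

View pics/c2.png

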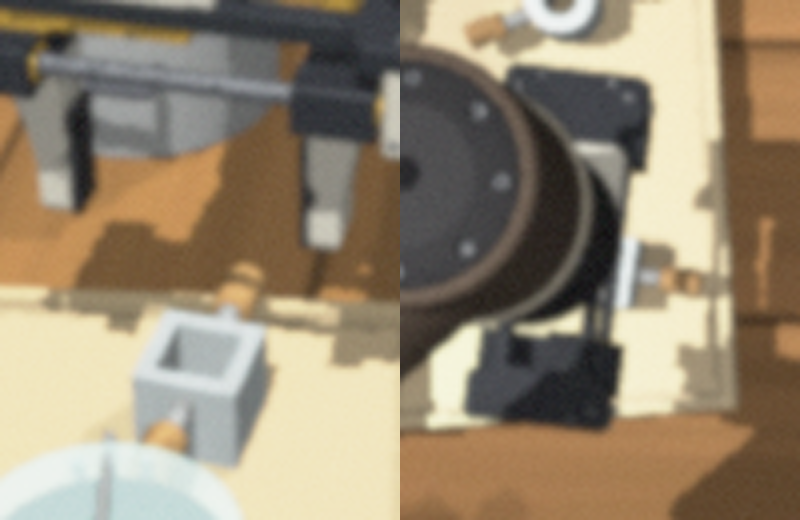

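Side crop: the hub's top centre is at about (286,273), where I predicted (286,272), so the fingers straddle it. Next I descend and grip.

```bash
python3 -m inch '{"linear":[[0,0.001,0.025],[0,0,0.025],[0,0,0.025],[0,0,0.022],[0,0,0]],"turn":[[0,0,-0.004],[0,0,0],[0,0,0],[0,0,0],[0,0,0]],"jaw":[100,100,100,100,100]}'
python3 -m inch '{"linear":[[0,0,0],[0,0,0],[0,0,0],[0,0,0],[0,0,0]],"turn":[[0,0,0],[0,0,0],[0,0,0],[0,0,0],[0,0,0]],"jaw":[0,0,0,0,0]}'
python3 -m inch '{"linear":[[0,0,0],[0,0,0],[0,0,0],[0,0,0],[0,0,0]],"turn":[[0,0,0],[0,0,0],[0,0,0],[0,0,0],[0,0,0]],"jaw":[0,0,0,0,0]}'
python3 -m inch '{"linear":[[0,0,-0.02],[0,0,-0.04],[0,0,-0.04],[0,0,-0.04],[0,0,-0.04]],"turn":[[0,0,0],[0,0,0],[0,0,0],[0,0,0],[0,0,0]],"jaw":[0,0,0,0,0]}'
python3 -c "
from h import *
go([.5527,-.155,.218],178.5)"
```

```text
time: 3.7
ee_pos: [0.4585, 0.1494, 0.038]
eef_rot: [2.107, -2.325, -0.001]
contact_force: [-0.0, 0.0, 1.0]
opening: 0.0873
finger_force: 0.0
time: 4.2
ee_pos: [0.4599, 0.1517, 0.0401]
eef_rot: [-2.113, 2.324, -0.0]
contact_force: [0.7, 1.0, -0.9]
opening: 0.0529
finger_force: 0.0
time: 4.7
ee_pos: [0.4598, 0.1517, 0.0398]
eef_rot: [-2.114, 2.324, -0.0]
contact_force: [-2.5, 0.2, 4.6]
opening: 0.044
finger_force: 29.7
time: 5.2
ee_pos: [0.459, 0.1512, 0.2208]
eef_rot: [2.113, -2.324, -0.001]
contact_force: [1.6, 0.4, -1.4]
opening: 0.0443
finger_force: 29.7
t 5.2 pos [0.459  0.1512 0.2208] F [ 1.6  0.4 -1.4] open 0.0443 grip 29.6735742688179
yaw 174.55 linear [ 0.2959 -0.1224  0.0028] turn [ 0.0008 -0.0003 -0.069 ] q [ 0.73  0.04 -0.4  -0.   -1.12 -0.82]
```

```bash
python3 -m inch '{"linear":[[0.03,-0.012,0],[0.04,-0.0165,0],[0.04,-0.0165,0],[0.04,-0.0165,0],[0.04,-0.0165,0]],"turn":[[0,0,0],[0,0,0],[0,0,0],[0,0,0],[0,0,0]],"jaw":[0,0,0,0,0]}'
python3 -m inch '{"linear":[[0.04,-0.0165,0],[0.04,-0.0165,0],[0.026,-0.0115,0],[0,0,0],[0,0,0]],"turn":[[0,0,0],[0,0,0],[0,0,-0.069],[0,0,0],[0,0,0]],"jaw":[0,0,0,0,0]}'
python3 - <<'E'
from h import *
go([.5527,-.155,.218],178.5)
a=cams.snapshot("side")[:,:,::-1].copy();b=cams.snapshot("top")[:,:,::-1].copy()
print(px("side",[[.5527,-.155,.174],[.5527,-.155,.130]]))
x,y,z=robot.state()["ee_pos"]
print(px("side",[[x,y,z-.01],[x,y,z+.03]]))
f=lambda a,x,y:cv2.resize(a[y:y+130,x:x+100],None,fx=4,fy=4,interpolation=cv2.INTER_CUBIC)
cv2.imwrite("pics/c3.png",np.hstack([f(a,220,90),f(b,330,95)]))
E
```

```text
time: 5.7
ee_pos: [0.5191, -0.0466, 0.2191]
eef_rot: [2.114, -2.324, -0.001]
contact_force: [1.5, 1.2, -1.2]
opening: 0.0442
finger_force: 29.7
time: 6.2
ee_pos: [0.5529, -0.1553, 0.2184]
eef_rot: [2.189, -2.252, -0.003]
contact_force: [-1.0, 0.9, -2.0]
opening: 0.0441
finger_force: 29.7
t 6.2 pos [ 0.5529 -0.1553  0.2184] F [-1.   0.9 -2. ] open 0.0441 grip 29.673862159252167
yaw 178.36 linear [-0.0003  0.0002  0.0004] turn [ 0.0021  0.0003 -0.0024] q [ 0.07  0.2  -0.23 -0.   -1.15 -0.09]
[[267.85399514 137.4335116 ]
 [268.92194155 156.16734203]]
[[266.71607663 121.96324926]
 [265.66194497 103.43518831]]
```

View pics/c3.png

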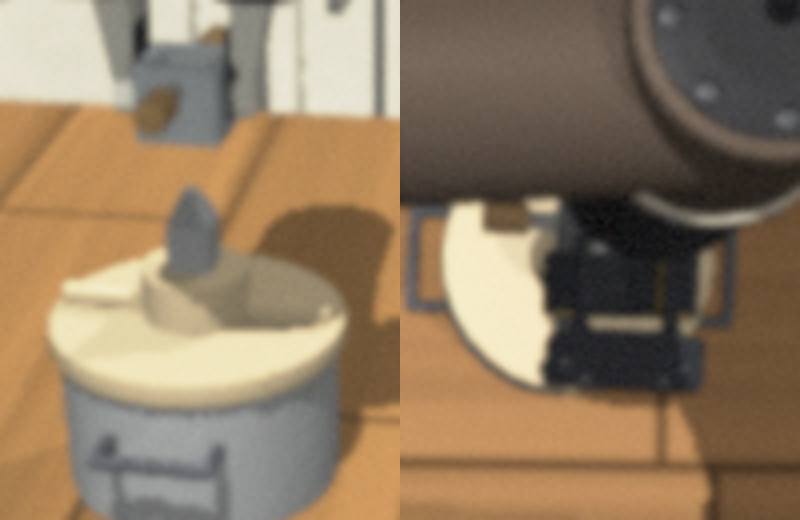

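Side crop: the spindle tip is at (268,137), as predicted, and the hub hangs above it at about (266,122). I'll lower it in stages and watch the force.

```bash
python3 -m inch '{"linear":[[0,0,0.015],[0,0,0.015],[0,0,0.012],[0,0,0.01],[0,0,0]],"turn":[[0,0,0],[0,0,0],[0,0,0],[0,0,0],[0,0,0]],"jaw":[0,0,0,0,0]}'
python3 -m inch '{"linear":[[0,0,0.004],[0,0,0.004],[0,0,0.004],[0,0,0],[0,0,0]],"turn":[[0,0,0],[0,0,0],[0,0,0],[0,0,0],[0,0,0]],"jaw":[0,0,0,0,0]}'
python3 -c "
from h import *
go([.5527,-.155,.14],178.5)"
```

```text
time: 6.8
ee_pos: [0.553, -0.1547, 0.1666]
eef_rot: [2.192, -2.248, -0.001]
contact_force: [-0.7, -1.5, -1.8]
opening: 0.0444
finger_force: 29.7
time: 7.3
ee_pos: [0.5536, -0.1552, 0.1552]
eef_rot: [2.192, -2.25, 0.001]
contact_force: [1.4, -6.1, -4.1]
opening: 0.044
finger_force: 29.7
t 7.3 pos [ 0.5536 -0.1552  0.1552] F [ 1.4 -6.1 -4.1] open 0.044 grip 29.711876213550568
yaw 178.49 linear [-0.0002  0.0009  0.0152] turn [-0.0001 -0.0004 -0.0001] q [ 0.07  0.25 -0.31  0.   -1.01 -0.09]
```

```bash
python3 -m inch '{"linear":[[0.002,0,0],[0,0,0],[0,0,0]],"turn":[[0,0,0],[0,0,0],[0,0,0]],"jaw":[0,0,0]}'
python3 -m inch '{"linear":[[0,0,0.004],[0,0,0.004],[0,0,0.004],[0,0,0],[0,0,0]],"turn":[[0,0,0],[0,0,0],[0,0,0],[0,0,0],[0,0,0]],"jaw":[0,0,0,0,0]}'
```

```text
time: 7.6
ee_pos: [0.5534, -0.1564, 0.1553]
eef_rot: [-2.192, 2.25, 0.001]
contact_force: [0.1, 0.1, -0.8]
opening: 0.0438
finger_force: 29.7
time: 8.1
ee_pos: [0.5534, -0.1568, 0.1434]
eef_rot: [2.192, -2.25, -0.0]
contact_force: [-0.2, -0.5, -1.7]
opening: 0.0444
finger_force: 29.7
```

The side load is gone. The last few millimetres go down until the boss pushes back.

```bash
python3 -m inch '{"linear":[[0,0,0.0015],[0,0,0.0015],[0,0,0.001],[0,0,0],[0,0,0]],"turn":[[0,0,0],[0,0,0],[0,0,0],[0,0,0],[0,0,0]],"jaw":[0,0,0,0,0]}'
```

```text
time: 8.6
ee_pos: [0.5535, -0.1568, 0.1399]
eef_rot: [-2.192, 2.25, -0.001]
contact_force: [-1.2, 0.4, 3.2]
opening: 0.0442
finger_force: 29.7
```

```bash
python3 -m inch '{"linear":[[0,0,0.001],[0,0,0.001],[0,0,0],[0,0,0]],"turn":[[0,0,0],[0,0,0],[0,0,0],[0,0,0]],"jaw":[0,0,0,0]}'
```

```text
time: 9.0
ee_pos: [0.5536, -0.1569, 0.1398]
eef_rot: [-2.193, 2.249, -0.002]
contact_force: [-7.1, 2.7, 17.2]
opening: 0.0441
finger_force: 29.8
```

It is seated: 17 N upward and no further travel. Next I ease off, release and retreat.

```bash
python3 -m inch '{"linear":[[0,0,-0.0015],[0,0,0],[0,0,0],[0,0,0],[0,0,0]],"turn":[[0,0,0],[0,0,0],[0,0,0],[0,0,0],[0,0,0]],"jaw":[0,100,100,100,100]}'
python3 -m inch '{"linear":[[0,0,0],[0,0,0],[0,0,0],[0,0,-0.01],[0,0,-0.02]],"turn":[[0,0,0],[0,0,0],[0,0,0],[0,0,0],[0,0,0]],"jaw":[100,100,100,100,100]}'
python3 -m inch '{"linear":[[0,0,-0.03],[0,0,-0.03],[0,0,-0.03],[0,0,-0.03],[0,0,0]],"turn":[[0,0,0],[0,0,0],[0,0,0],[0,0,0],[0,0,0]],"jaw":[100,100,100,100,100]}'
python3 - <<'E'
from h import *
a=cams.snapshot("side")[:,:,::-1].copy();b=cams.snapshot("top")[:,:,::-1].copy()
print(px("side",[[.5527,-.155,.174],[.5527,-.155,.130]]))
f=lambda a,x,y:cv2.resize(a[y:y+130,x:x+100],None,fx=4,fy=4,interpolation=cv2.INTER_CUBIC)
cv2.imwrite("pics/c4.png",np.hstack([f(a,220,90),f(b,200,90)]))
E
```

```text
time: 9.5
ee_pos: [0.5535, -0.1567, 0.1387]
eef_rot: [2.192, -2.25, -0.0]
contact_force: [-0.3, -0.9, 1.0]
opening: 0.0702
finger_force: 0.0
time: 10.0
ee_pos: [0.5525, -0.1567, 0.1685]
eef_rot: [2.191, -2.249, -0.003]
contact_force: [0.3, -0.6, 0.3]
opening: 0.0872
finger_force: 0.0
time: 10.5
ee_pos: [0.5554, -0.1573, 0.2949]
eef_rot: [-2.189, 2.246, -0.011]
contact_force: [0.3, -0.1, -0.4]
opening: 0.0878
finger_force: 0.0
[[267.85399514 137.4335116 ]
 [268.92194155 156.16734203]]
```

View pics/c4.png

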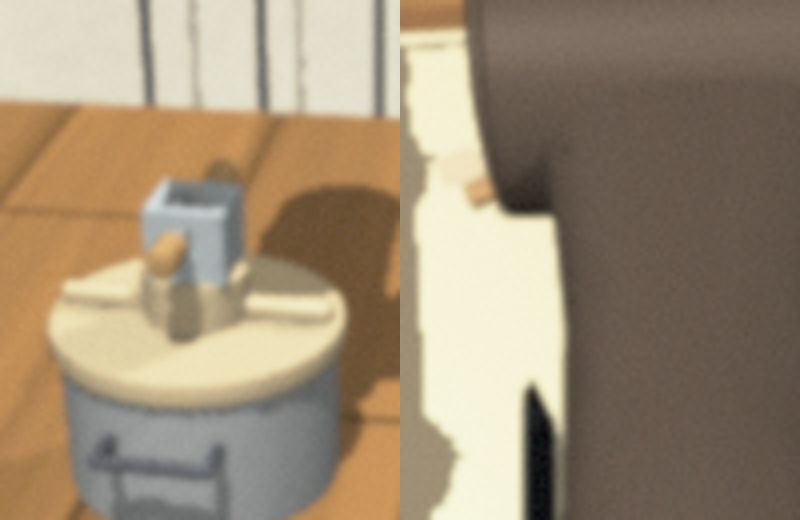

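Side crop: the handle sits square and level on the boss around (268,150), and the gripper is clear. The round handle's grip is visible in the top crop at its original place.

```bash
python3 -c "
from cell import robot
print(robot.job_done())"
```

```text
the job is handed in; nothing more can be done
None
```

The square-hubbed handle is fully home on the press spindle and released, the round-hubbed one was not touched, and I handed the job in at about 10.6 s on the robot's clock.

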